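# Pop the blade insert out of the vegetable slicer and stop it with the other finger

### The job

Release the blade insert of the sloping vegetable slicer: press the spring ejector button on the slicer's side down with one finger until the insert pops up, and with the other finger, waiting over the lower runway, stop the insert before it slides away down the slope. Pick nothing up and leave the food holder, the jar and the bowl alone. Finish holding it so: the button still pressed down and the popped-up insert at rest against the other finger, after sliding 6 cm at the most.

Things in the scene. Friction and masses are not known exactly. Their poses are not given: they have to be found in the camera images.
- deck: sloping deck of a hand vegetable slicer fixed on the counter: slick steel runway 104 mm wide between white rails (12 mm wide, 3 mm proud of it), 360 mm long, loop handle at its upper end. Origin: on the runway plane, middle of the insert's bay, 82 mm above the counter. x: down the slope (22 degrees), y: level, across to the button's side, z: normal. Bay: pocket 8 mm deep, x = -47 to +47 mm.
- runway_end (a point): middle of the open lower end of the lower runway, on its surface, at deck x = 178 mm, close above the counter. The lower runway goes on smoothly from the bay (deck x = 47 mm) to here with no stop: once out of its pocket the insert slides down it at once, faster and faster.
- insert: loose blade insert in the bay, about 140 g: white plastic plate with a steel blade across, 90 mm along the slope, 100 wide, 8 thick, 11 in its lower half. Origin: centre of its underside, axes as the deck's. Seated: origin at deck z = -8 mm, x = 1 to 2 mm, lower edge at x = 46 to 47 mm, lower half 3 mm proud of the runway. Raised by 8 mm it leaves the pocket; its top is then 11 to 12 mm above the runway.
- ejector_pad (a point): centre of the top face of the grey ribbed ejector button, 34 mm along the slope by 18 across, on a white housing outside the rail on the deck's +y side. At rest at deck x = 72, y = 76, z = 14 mm: its middle is 25 mm farther down the slope than the seated insert's lower edge. Pressed fully, the face is 4.5 mm above the runway plane, so a second fingertip at equal height then bars the runway.
- ejector (a joint): travel of the ejector button: 0 at rest, grows as it is pressed along deck -z, 0.0095 m fully down (hard stop). Spring 2 N to start, 5.5 N fully down, plus about 1.5 N for the insert. A plate under the insert is linked to it and rises by as much as the button goes down, so the insert comes free at 0.008 m. Let go, the button springs up and the plate sinks.
- holder: the slicer's food holder, a bystander: round white plastic, 86 mm across, 62 mm high with a knob, standing on the counter. Origin: centre of its underside.
- jar: closed glass jar with a steel lid, a bystander: 48 mm diameter, 100 mm high, standing on the counter. Origin: centre of its underside.
- bowl: white bowl, a bystander: 130 mm across, 60 mm high, standing on the counter. Origin: centre of its underside.
There are look-alikes about, which are no part of the job. Of the things that look like the insert, the middle-sized one is meant.

How it is judged (in metres and radians):
On the way, in this order (a step that is already met when the one before it is completed fails the run):
1. the ejector button is pressed (more than 3 mm) (value of joint ejector above 0.003 m).
2. the insert has popped up and is at rest against a finger, with the button still pressed (value of joint ejector above 0.006 m and contact force between the fingers and insert above 0.05 N and x of insert in the frame of deck below 0.06 m and (x of insert in the frame of deck above 0.006 m or z of insert in the frame of deck above 0 m) and z of insert in the frame of deck between -0.004 and 0.01 m and linear speed of insert below 0.01 m/s), for 0.2 s.
At the end, for the whole second after the job is handed in: Button still down (over 6 mm); insert out of its pocket (level with the runway or slid over 6 mm; underside 4 mm below to 10 mm above the runway plane), at most 60 mm down from the middle of the bay, touched by the fingers (over 0.05 N) and at rest (under 10 mm/s) (all of step 2); the arm keeps its last pose, push and grip.
It fails at once if the blade insert slides away (more than 60 mm down the runway from its place in the bay) (x of insert in the frame of deck above 0.06 m).
It fails at once if the blade insert is lifted or picked up off the slicer (its underside more than 20 mm above the runway) (z of insert in the frame of deck above 0.02 m).
It fails at once if the food holder is disturbed (moved more than 15 mm) (distance of holder from where it was at the start of the episode above 0.015 m).
It fails at once if the jar is disturbed (moved more than 15 mm) (distance of jar from where it was at the start of the episode above 0.015 m).
It fails at once if the bowl is disturbed (moved more than 15 mm) (distance of bowl from where it was at the start of the episode above 0.015 m).
It also fails if it takes over 32 s, if anything falls off the work surface, if the arm or the gripper's body presses on something with over 40 N, if the wrist force passes 120 N, or if a joint passes its speed limit or range.

### The arm

A 6-joint arm with a two-finger parallel gripper is mounted at the origin on the work surface. World frame = base frame: x ahead of the robot, y to its left, z up, the work surface at z = 0. Lengths are in mm, angles in rad, forces in N, time in s.
With the tool pointing down it reaches from about 300 to 775 mm from the base axis. Payload 14.6 kg.
Tool frame: the origin (TCP) lies between the finger pads; the fingertips stand 8 mm ahead of it and the grasp point (between the pads) lies 11 mm behind it; x points along the fingers, y is the direction in which the jaws open and shut, and the axes are right-handed (so a half turn about x gives the same grasp; the last joint's range is limited). The gripper opens to 94 mm and grips with 3 to 60 N. Pads are 16 mm wide; open, the fingers measure 119 mm over their backs; the gripper's body (75 mm by 177 mm) begins 78 mm behind the grasp point.
Start: joints at [1.277, 0.3, 1.521, -0, 1.321, -0.067], TCP at [123.671, 535.905, 213.446] pointing down, gripper open.
Joint ranges: [-3.03, 3.03], [-0.79, 2.21], [0.23, 2.52], [-1.04, 4.18], [0, 3.07], [-2.55, 2.55]. Speed limits (rad/s): [2.22, 2.22, 2.57, 3.14, 3.14, 3.14].

### API

Orientations are given as [roll, pitch, yaw] about the fixed x, y, z axes, in that order (R = Rz(yaw) Ry(pitch) Rx(roll)).
In Python, from cell import telemetry, camera, calibration, order gives the robot as it stands.
- The arm moves only by the shell command python3 -m handwheel 'ROWS' [FORCE]. ROWS is JSON, a list of rows, each a list of 7 numbers: the turn, a rotation vector about the tool's x, y, z as a fraction of full scale, then the shift along the tool's x, y, z as a fraction of full scale, then the opening, from 0 (shut) to 1 (fully open). A call has 1 to 12 rows; each row is the pose to reach, as a shift and turn from the pose measured when the call began, along the tool's axes at that moment, turning the shorter way round; what a row does not reach only later rows make up. Full scale, the value 1, is 300 mm for a shift and pi rad for a turn. A row lasts 1/8 s, in which the tool goes at most 62.5 mm and 10.7 degrees, less where a joint would pass 70% of its speed; a pose out of reach is approached as far as the arm can. A call with a number of a shift or a turn outside -1 to 1 is refused whole. A call with a gripper value outside its range is refused whole. The fingers move at their own pace and stop on an object; FORCE is the grip in N (left out, the last holds). Time passes only in rows, so rows that repeat a pose let the fingers close. It gives the time, the measured TCP pose, the force and the opening at its end, in the units of the state.
- telemetry.read_state(): the state, without advancing time (a new reading comes with each control period).
- camera(name): name is "scene" or "side" or "wrist"; returns the picture (480x640x3 uint8, red, green, blue); there is no depth.
- calibration(name): a dict with "fov_y" (degrees; the focal length in pixels is half the picture's height over the tangent of half this angle, whatever the lens; pixels are square), "cx", "cy" (the principal point, pixels), "position" and "attitude" of the camera in the world. Camera axes: x right, y down, z forward; pixel columns grow to the right and rows downward; lengths in mm; the calibration is good to about 2 mm. A picture is of the moment at which its call begins: read the wrist's pose just before it. calibration takes no time and is no camera call; for the wrist camera it gives the pose at the moment of the call.
- order.sign_off(): hands the job in, once; it reports no verdict.
The state is a dict: "clock": time; "joints": joint angles; "qd": joint speeds; "effort": joint torques, N m; "eef_pos": TCP position; "eef_rot": TCP orientation; "wrist_force": force on the tool from outside, world axes, zero at the start; "moment": the same for the moment, N m; "finger_gap": finger opening in mm.
Only numpy, scipy, OpenCV 4.12 (cv2) and the standard library are available. Lean on these libraries where they do the work, as an engineer would, in place of code of your own. Each camera call takes 0.05 s, during which the arm holds its last target.

## Working session

There is one attempt and no reset: what is moved stays moved. The work goes in short steps, Python scripts to look and compute and a shell command to move; the robot and the scene stay as the last step left them, time stands still between calls to the robot, and variables do not carry over. Pictures are saved under pics/ and viewed, and the job is handed in when it is done.

```bash
ls; mkdir -p pics; python3 - <<'E'
from cell import telemetry,camera,calibration
import cv2
print(telemetry.read_state())
for n in("scene","side","wrist"):
    print(n,calibration(n)); cv2.imwrite(f"pics/{n}0.png",camera(n)[:,:,::-1])
E
```

```text
pics
{'clock': 0.0, 'joints': array([ 1.27742816e+00,  3.00459889e-01,  1.52157804e+00,  1.21349259e-05,
        1.32070392e+00, -6.66239892e-02]), 'qd': array([0.0009309 , 0.00108944, 0.00207738, 0.00163059, 0.00072054,
       0.00030041]), 'effort': array([-1.95786786e-03, -5.31796038e+01, -3.52743423e+01,  7.07262894e-02,
        2.41380930e-02, -2.01233240e-05]), 'eef_pos': array([123.58269323, 535.67588338, 212.89376221]), 'eef_rot': array([-1.64764795,  1.56964707, -1.87439514]), 'wrist_force': array([ 0.09826779, -1.00838596,  0.30580282]), 'moment': array([ 0.01640686, -0.00144476, -0.01500685]), 'finger_gap': 94.18097215994945}
scene {'fov_y': 50.693091214287904, 'cx': 315.5755667176009, 'cy': 239.448984786375, 'position': array([1023.8340734 , -126.90841841,  911.81074807]), 'attitude': array([-2.57052526, -0.00618803,  1.21651483])}
side {'fov_y': 44.99178627834559, 'cx': 320.0472967438767, 'cy': 228.87591559863344, 'position': array([-131.56642187, -513.09434126,  832.91716514]), 'attitude': array([-2.27735093e+00, -2.01575264e-03, -8.11836512e-01])}
wrist {'fov_y': 70.20333271377542, 'cx': 315.27667027165705, 'cy': 234.72969957508909, 'position': array([ 46.89059955, 552.96463897, 384.29065857]), 'attitude': array([2.86443808e+00, 9.32454789e-04, 1.34317441e+00])}
```

View pics/scene0.png

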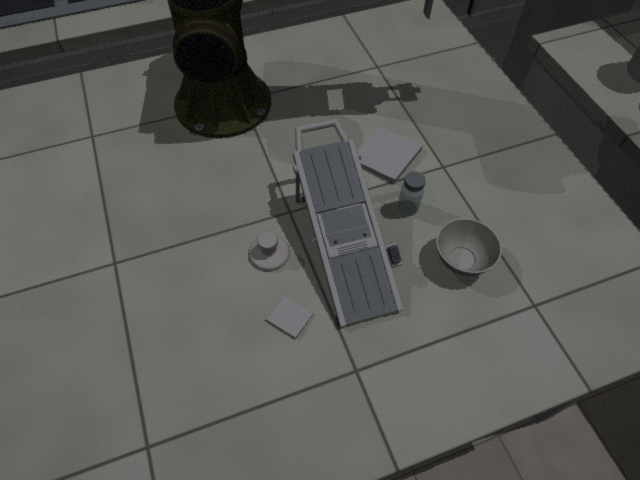

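View pics/side0.png

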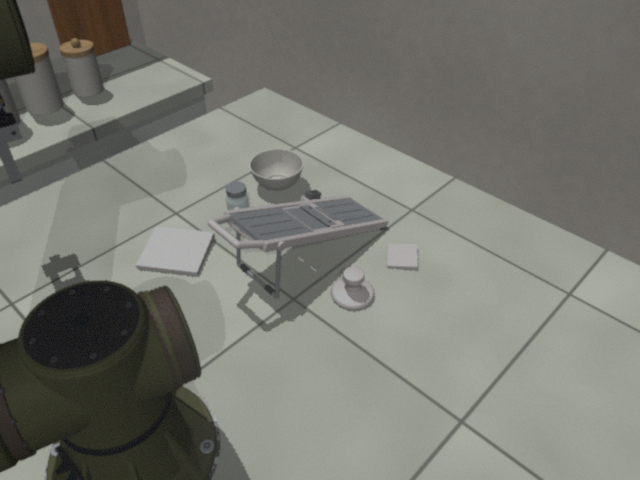

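View pics/wrist0.png

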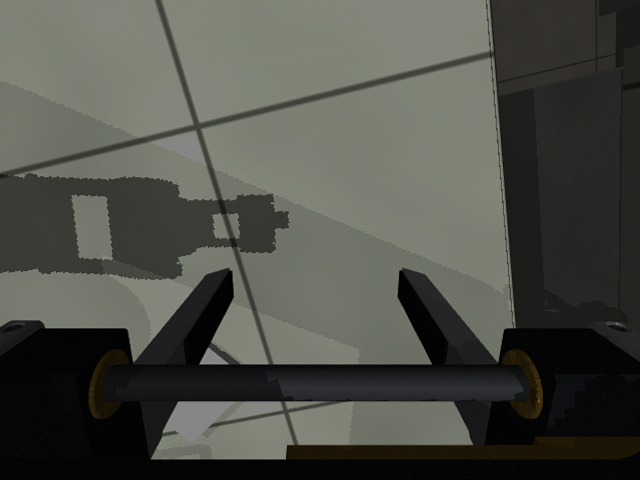

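```bash
python3 - <<'E'
import cv2
a=cv2.imread("pics/scene0.png")[110:340,250:450]; cv2.imwrite("pics/scene0c.png",cv2.resize(cv2.convertScaleAbs(a,alpha=1.5),None,fx=2.6,fy=2.6,interpolation=cv2.INTER_CUBIC))
a=cv2.imread("pics/side0.png")[160:310,190:430]; cv2.imwrite("pics/side0c.png",cv2.resize(cv2.convertScaleAbs(a,alpha=1.5),None,fx=3.3,fy=3.3,interpolation=cv2.INTER_CUBIC))
E
```

```text
(no output)
```

View pics/scene0c.png

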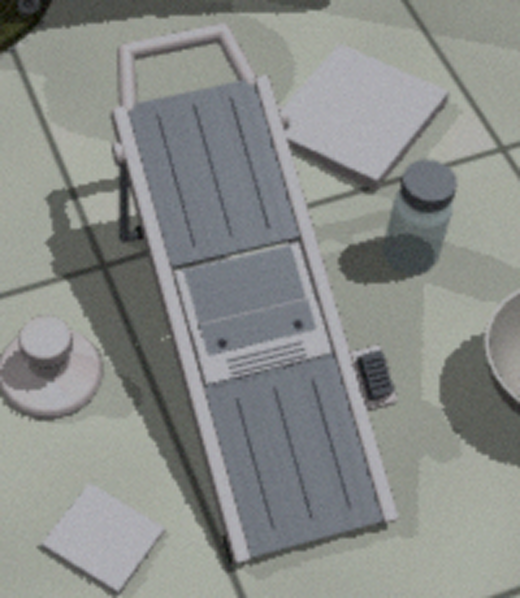

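View pics/side0c.png

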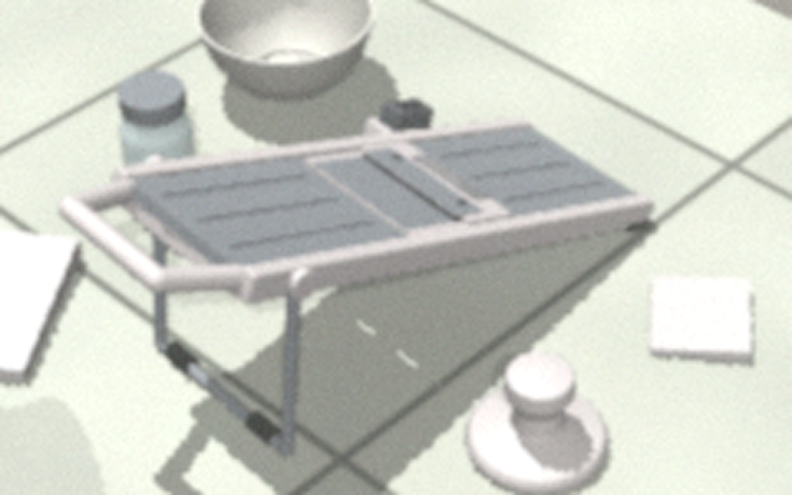

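```bash
cat > h.py <<'E'
import numpy as np
from scipy.spatial.transform import Rotation as R
from scipy.optimize import least_squares
def project(c,P):
    f=240/np.tan(np.radians(c["fov_y"]/2)); A=R.from_euler('xyz',c["attitude"]).as_matrix()
    q=(np.atleast_2d(P)-c["position"])@A
    return np.c_[c["cx"]+f*q[:,0]/q[:,2],c["cy"]+f*q[:,1]/q[:,2]]
def ray(c,uv):
    f=240/np.tan(np.radians(c["fov_y"]/2)); A=R.from_euler('xyz',c["attitude"]).as_matrix()
    return A@np.array([(uv[0]-c["cx"])/f,(uv[1]-c["cy"])/f,1])
def onz(c,uv,z):
    d=ray(c,uv); return c["position"]+d*(z-c["position"][2])/d[2]
def deckR(yaw,slope=np.radians(22)): # x down slope
    return R.from_euler('xyz',[0,slope,yaw]).as_matrix()
E
python3 - <<'E'
from h import *
from cell import calibration
sc=calibration("scene");sd=calibration("side")
S=np.array([[250,557],[386,521],[207,383],[332,355],[177,268],[299,240],[132,110],[255,84]])/2.6+[250,110]
SX=np.array([[178,-52,0],[178,52,0],[47,-52,0],[47,52,0],[-47,-52,0],[-47,52,0],[-182,-52,0],[-182,52,0]])
D=np.array([[645,203],[530,126],[220,262],[130,180]])/3.3+[190,160]
DX=SX[[0,1,6,7]]
# independent: triangulate corners
for i,j in((0,0),(1,1),(6,2),(7,3)):
    a,b=ray(sc,S[i]),ray(sd,D[j]); p=sc["position"];q=sd["position"]
    t=np.linalg.lstsq(np.c_[a,-b],q-p,rcond=None)[0]; print((p+a*t[0]).round(1),(q+b*t[1]).round(1))
def res(v,full=False):
    M=R.from_euler('xyz',[v[5],v[4],v[3]]).as_matrix()
    r1=project(sc,SX@M.T+v[:3])-S; r2=project(sd,DX@M.T+v[:3])-D
    return np.r_[r1.ravel(),r2.ravel()]
f4=lambda w:res([w[0],w[1],82,w[2],np.radians(22),0])
s=least_squares(f4,[500,0,0.1]);print(s.x,s.fun.reshape(-1,2).round(1).tolist())
w=s.x
s=least_squares(res,[w[0],w[1],82,w[2],.38,0]);print(s.x,np.degrees(s.x[3:]))
M=deckR(w[2]);T=np.array([w[0],w[1],82])
for n,p in(("pad",[72,76,14]),("end",[178,0,0])):
    X=M@p+T;print(n,X,project(sc,X),(project(sc,X)-[250,110])*2.6,(project(sd,X)-[190,160])*3.3)
E
```

```text
[684.3  66.7  13.3] [686.4  60.5  11.1]
[693.2 172.   15.2] [694.  169.9  14.2]
[355.5  93.4 143.6] [352.9 100.2 147.8]
[365.5 192.6 146.7] [365.9 191.6 146. ]
[ 5.26210435e+02  1.30182948e+02 -8.04962290e-02] [[-0.3, 0.9], [-1.2, 1.3], [-1.2, 1.5], [1.3, 0.1], [-1.7, -0.1], [1.4, -0.5], [-1.0, -2.6], [0.8, -2.7], [-1.4, -2.4], [0.7, -0.3], [3.4, 0.9], [-3.1, -1.8]]
[ 5.25655476e+02  1.30993662e+02  7.93825311e+01 -8.21195412e-02
  3.80928727e-01 -1.25341221e-02] [-4.70510313 21.82560833 -0.7181523 ]
pad [604.09012672 200.14724436  68.00889924] [[395.77970943 254.8637791 ]] [[379.02724453 376.64582565]] [[409.99801916 102.27158888]]
end [690.71475369 116.9122957   15.32002637] [[371.79335853 318.33145801]] [[316.66273218 541.66179082]] [[584.999506   159.25404226]]
```

```bash
cat >> h.py <<'E'
def plan(deckT,yaw,p,sgn=None,ang=np.radians(22)):
    """rows values for TCP at deck point p, tool x=-deck z, tool y=sgn*deck y"""
    from cell import telemetry
    s=telemetry.read_state(); Rc=R.from_euler('xyz',s["eef_rot"]).as_matrix(); M=deckR(yaw,ang)
    for sg in ([sgn] if sgn else [1,-1]):
        x=-M[:,2];y=sg*M[:,1];Rt=np.c_[x,y,np.cross(x,y)]
        rv=R.from_matrix(Rc.T@Rt).as_rotvec()/np.pi
        d=Rc.T@(M@np.array(p,float)+deckT-s["eef_pos"])/300
        print(sg,"turn",rv.round(4),"shift",d.round(4))
    print("clock",s["clock"],"tcp deck",(M.T@(s["eef_pos"]-deckT)).round(2),"F deck",(M.T@s["wrist_force"]).round(2),"gap",round(s["finger_gap"],2),"joints",s["joints"].round(2))
    print("axes tool x,y in deck",(M.T@Rc)[:,:2].T.round(4).tolist())
E
python3 - <<'E'
from h import *
plan([526,130.3,81.5],-0.081,[68,38,110])
from cell import calibration
c=calibration("scene")
print(onz(c,(414,180),100),onz(c,(468,245),30))
E
```

```text
1 turn [-0.0459  0.122  -0.0086] shift [ 0.184  -0.8393  1.9362]
-1 turn [ 0.9368 -0.0129 -0.182 ] shift [ 0.184  -0.8393  1.9362]
clock 0.15 tcp deck [-451.55  371.56  -40.57] F deck [-0.58  0.06 -0.07] gap 93.82 joints [ 1.28  0.3   1.52 -0.    1.32 -0.07]
axes tool x,y in deck [[0.3744, -0.0008, -0.9272], [0.135, 0.9894, 0.0536]]
[469.35566745 300.03974326 100.        ] [614.79819192 364.80436374  30.        ]
```

```bash
python3 -m handwheel '[[-0.01,0.03,0,0,-0.08,0.2,0.675],[-0.02,0.06,0,0,-0.17,0.4,0.675],[-0.03,0.09,0,0,-0.25,0.6,0.675],[-0.046,0.122,-0.009,0,-0.34,0.8,0.675],[-0.046,0.122,-0.009,0,-0.42,0.97,0.675],[-0.046,0.122,-0.009,0,-0.42,0.97,0.675],[-0.046,0.122,-0.009,0,-0.42,0.97,0.675]]'; python3 -c "
from h import *
plan([526,130.3,81.5],-0.081,[68,38,110],1)"
```

```text
clock: 1.02
eef_pos: [378.6, 347.6, 212.9]
eef_rot: [-3.138, 1.186, 3.064]
wrist_force: [-0.4, 0.6, -0.4]
finger_gap: 63.6
1 turn [-0.0001 -0.0002  0.0004] shift [-0.1659 -0.5554  0.8993]
clock 1.025 tcp deck [-201.74  204.69   60.22] F deck [-0.3   0.52 -0.53] gap 63.59 joints [ 0.56  0.39  1.44  0.22  1.62 -0.96]
axes tool x,y in deck [[-0.0007, -0.0011, -1.0], [0.0005, 1.0, -0.0011]]
```

```bash
python3 -m handwheel '[[0,0,0,-0.16,-0.06,0.1,0.675],[0,0,0,-0.166,-0.18,0.3,0.675],[0,0,0,-0.166,-0.3,0.5,0.675],[0,0,0,-0.166,-0.43,0.7,0.675],[0,0,0,-0.166,-0.555,0.9,0.675],[0,0,0,-0.166,-0.555,0.9,0.675],[0,0,0,-0.166,-0.555,0.9,0.675]]'; python3 -c "
from h import *
plan([526,130.3,81.5],-0.081,[68,38,110],1)
from cell import camera,calibration
import cv2
print(calibration('wrist'))
for n in ('wrist','scene','side'): cv2.imwrite('pics/%s1.png'%n,cv2.convertScaleAbs(camera(n)[:,:,::-1],alpha=1.4))
"
```

```text
clock: 1.9
eef_pos: [633.2, 160.0, 156.3]
eef_rot: [-3.137, 1.184, 3.065]
wrist_force: [-0.4, -0.3, -0.1]
finger_gap: 63.7
1 turn [-0.0003 -0.0009  0.0005] shift [-0.005  -0.0011 -0.0028]
clock 1.9 tcp deck [ 68.83  38.32 108.49] F deck [-0.25 -0.31 -0.26] gap 63.73 joints [ 0.16  0.82  0.9   0.09  1.79 -1.33]
axes tool x,y in deck [[-0.0027, -0.0015, -1.0], [0.0009, 1.0, -0.0015]]
{'fov_y': 70.20333271377542, 'cx': 315.27667027165705, 'cy': 234.72969957508909, 'position': array([624.92466463, 160.31867586, 345.09503178]), 'attitude': array([-3.03217262e+00,  1.65622677e-03,  1.48879782e+00])}
```

View pics/wrist1.png

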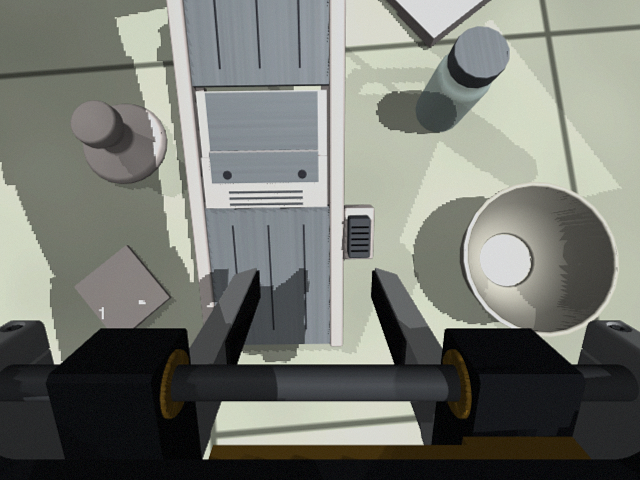

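View pics/side1.png

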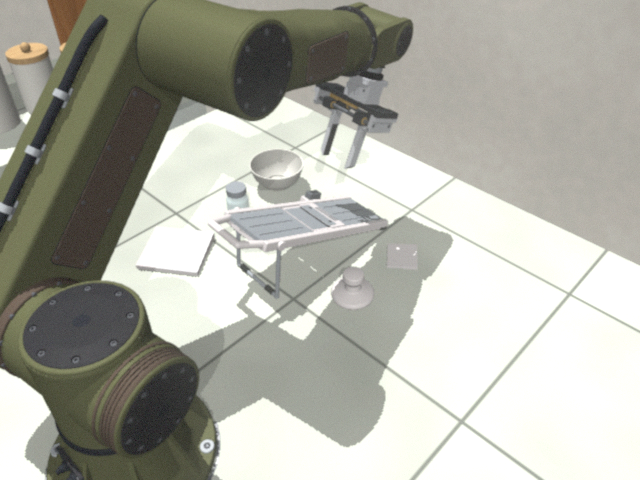

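```bash
python3 - <<'E'
import cv2
a=cv2.imread("pics/wrist1.png")[70:350,170:390]; cv2.imwrite("pics/wrist1c.png",cv2.resize(a,None,fx=2.1,fy=2.1,interpolation=cv2.INTER_CUBIC))
a=cv2.imread("pics/wrist1.png")[190:280,310:390]; cv2.imwrite("pics/wrist1b.png",cv2.resize(a,None,fx=6,fy=6,interpolation=cv2.INTER_CUBIC))
E
```

```text
(no output)
```

View pics/wrist1c.png

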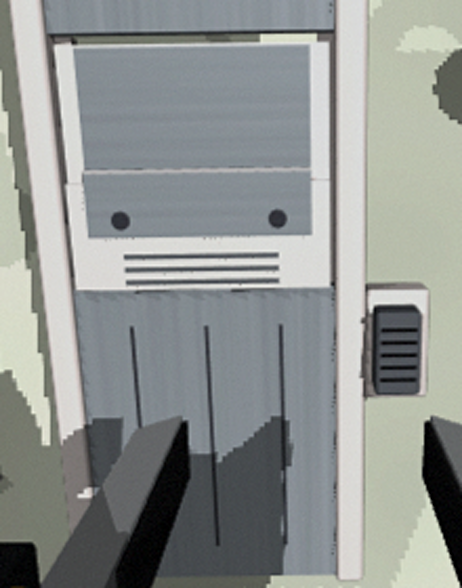

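View pics/wrist1b.png

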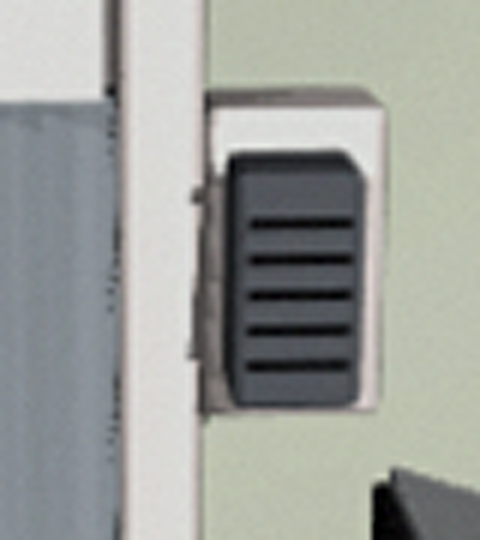

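```bash
cat > m.py <<'E'
from h import *
def ondeck(c,uv,z,T,yaw):
    M=deckR(yaw); n=M[:,2]; d=ray(c,uv); p=c["position"]
    t=(z-n@(p-T))/(n@d); return M.T@(p+t*d-T)
E
python3 - <<'E'
from m import *
from cell import calibration
c=calibration("wrist");T=np.array([526,130.3,81.5]);yaw=-0.081
def C(x,y):return(x/2.1+170,y/2.1+70)
L=[("pad 72,76",(360.2,239),14),("padlow x89",(360,257.5),14),("lowend right rail inner 178,52",C(336,574),3),("rail inner y52 low",C(337,480),3),("rail inner at 47",C(336,290),3),("right outer y64",C(365,290),3),("up inner y52",C(335,60),3),("left inner y-52",C(76,290),3),("left inner up",C(50,60),3),("left low",C(92,490),3),("ins lower edge 46.5",C(200,290),2),("bay up -47",C(200,33),0),("end 178",C(200,575),0)]
for n,uv,z in L: print(n,ondeck(c,uv,z,T,yaw).round(1))
E
```

```text
pad 72,76 [68.1 75.8 14. ]
padlow x89 [84.2 76.3 14. ]
lowend right rail inner 178,52 [173.1  52.9   3. ]
rail inner y52 low [127.2  52.7   3. ]
rail inner at 47 [44.6 51.3  3. ]
right outer y64 [44.6 62.7  3. ]
up inner y52 [-40.4  49.8   3. ]
left inner y-52 [ 44.8 -51.7   3. ]
left inner up [-40.3 -53.8   3. ]
left low [132.1 -52.4   3. ]
ins lower edge 46.5 [44.9 -2.7  2. ]
bay up -47 [-49.8   0.7  -0. ]
end 178 [175.7  -8.1   0. ]
```

```bash
python3 -m handwheel '[[0,-0.001,0,0.06,-0.001,-0.008,0.675],[0,-0.001,0,0.14,-0.001,-0.009,0.675],[0,-0.001,0,0.228,-0.001,-0.01,0.675],[0,-0.001,0,0.228,-0.001,-0.01,0.675],[0,-0.001,0,0.228,-0.001,-0.01,0.675]]'; python3 -c "
from h import *
plan([526,130.3,81.5],-0.081,[66,38,22],1)
from cell import camera,calibration
import cv2
print(calibration('wrist'))
o=[]
for n,(x,y) in (('wrist',(180,150)),('scene',(300,150)),('side',(220,130))):
  a=cv2.convertScaleAbs(camera(n)[:,:,::-1],alpha=1.4); cv2.imwrite('pics/%s2.png'%n,a)
  if n!='wrist':cv2.imwrite('pics/%s2c.png'%n,cv2.resize(a[y:y+180,x:x+200],None,fx=3,fy=3,interpolation=cv2.INTER_CUBIC))
"
```

```text
clock: 2.68
eef_pos: [604.6, 164.4, 98.1]
eef_rot: [-3.141, 1.192, 3.064]
wrist_force: [0.4, -0.3, 0.1]
finger_gap: 63.3
1 turn [0.0009 0.0017 0.0004] shift [ 0.0724 -0.0077  0.0069]
clock 2.675 tcp deck [63.82 40.34 43.7 ] F deck [ 0.33 -0.24  0.19] gap 63.31 joints [ 0.17  0.8   1.08  0.09  1.63 -1.34]
axes tool x,y in deck [[0.0052, -0.0014, -1.0], [-0.0027, 1.0, -0.0014]]
{'fov_y': 70.20333271377542, 'cx': 315.27667027165705, 'cy': 234.72969957508909, 'position': array([594.7524956 , 164.45874512, 286.80191887]), 'attitude': array([-3.04007063e+00,  2.17899396e-04,  1.49203479e+00])}
```

View pics/wrist2.png

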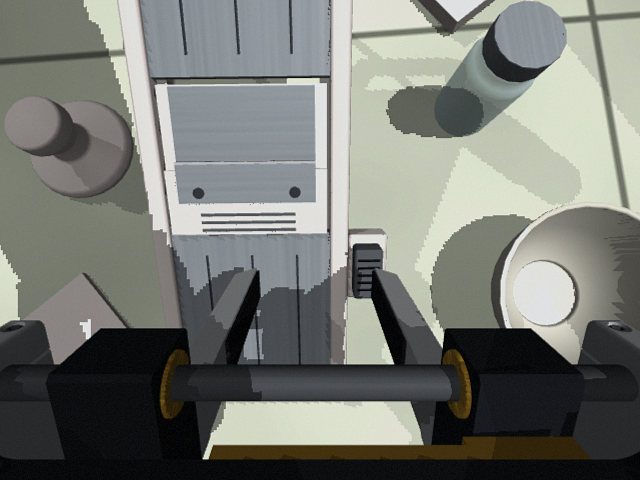

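View pics/scene2c.png

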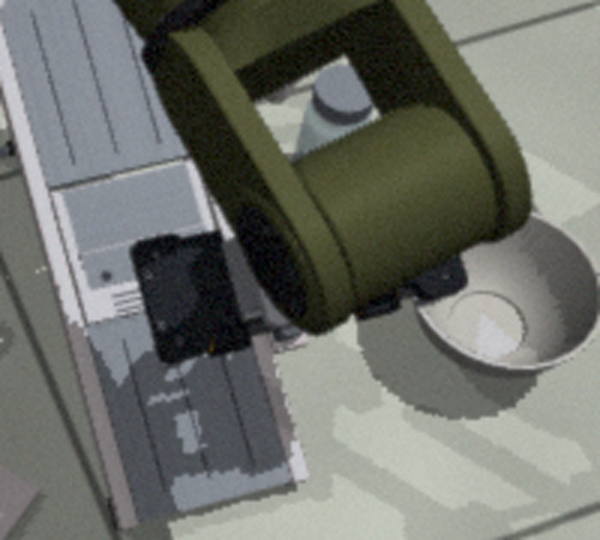

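View pics/side2c.png

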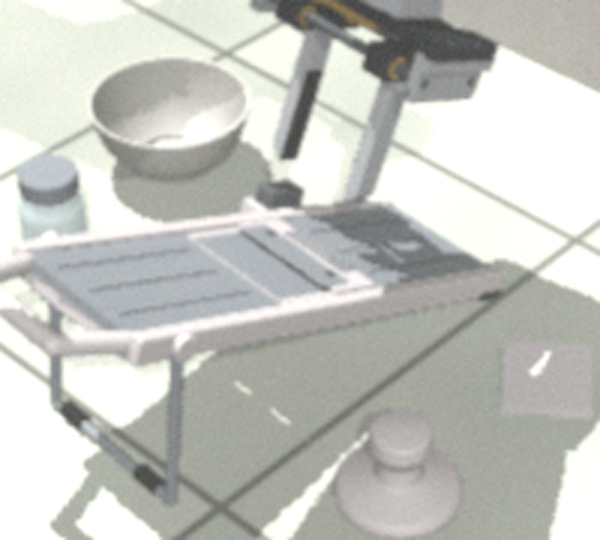

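```bash
python3 - <<'E'
import cv2
a=cv2.imread("pics/wrist2.png")[215:315,330:420]; cv2.imwrite("pics/wrist2b.png",cv2.resize(a,None,fx=6,fy=6,interpolation=cv2.INTER_CUBIC))
E
```

```text
(no output)
```

View pics/wrist2b.png

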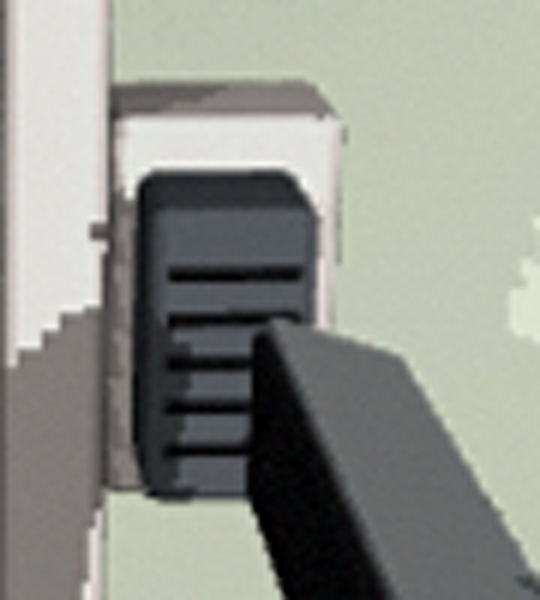

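```bash
python3 - <<'E'
from m import *
from cell import calibration
c=calibration("wrist");T=np.array([526,130.3,81.5]);yaw=-0.081
L=[("pad 72,76",(369,275.3),14),("pad left y67",(330+155/6,275),14),("padright y85",(330+312/6,260),14),("rail outer y64",(347.8,240),3),("ins lower edge 46.5",(250,234.5),2),("bay up -47",(250,78),0),("right in",(329,240),3),("left in",(171,240),3),
]
for n,uv,z in L: print(n,ondeck(c,uv,z,T,yaw).round(1))
from cell import telemetry
s=telemetry.read_state();M=deckR(yaw)
Rc=R.from_euler('xyz',s["eef_rot"]).as_matrix()
for y in(-31.7,31.7):
  for z in (-8,8):
    P=s["eef_pos"]+Rc@[8,y,z]; print("tip inner",y,z,project(c,P).round(1),(M.T@(P-T)).round(1))
print(np.linalg.norm(c["position"]-s["eef_pos"]),Rc.T@(c["position"]-s["eef_pos"]))
E
```

```text
pad 72,76 [69.3 73.  14. ]
pad left y67 [69.1 64.7 14. ]
padright y85 [59.  80.7 14. ]
rail outer y64 [49.3 60.1  3. ]
ins lower edge 46.5 [46.  -3.3  2. ]
bay up -47 [-47.5   1.2   0. ]
right in [49.3 47.9  3. ]
left in [ 49.5 -54.5   3. ]
tip inner -31.7 -8 [[260.3 268.5]] [56.3  8.1 35.2]
tip inner -31.7 8 [[261.5 294.4]] [72.3  8.1 35.3]
tip inner 31.7 -8 [[372.9 268.4]] [56.2 71.5 35.1]
tip inner 31.7 8 [[371.6 294.4]] [72.2 71.5 35.2]
188.9616365329172 [-171.71329267   -0.75834315  -78.86995701]
```

```bash
python3 -m handwheel '[[0.001,0.001,0,0.02,-0.018,0.005,0.675],[0.001,0.002,0,0.054,-0.018,0.005,0.675],[0.001,0.002,0,0.054,-0.018,0.005,0.675],[0.001,0.002,0,0.054,-0.018,0.005,0.675]]'; python3 -c "
from h import *
plan([526,130.3,81.5],-0.081,[66,38,22],1)
from cell import camera,calibration
import cv2
print(calibration('wrist'))
for n,(x,y) in (('wrist',(150,200)),('side',(220,130))):
  a=cv2.convertScaleAbs(camera(n)[:,:,::-1],alpha=1.4); cv2.imwrite('pics/%s3.png'%n,a)
  s=a[200:320,150:410] if n=='wrist' else a[y:y+180,x:x+200]
  cv2.imwrite('pics/%s3c.png'%n,cv2.resize(s,None,fx=3,fy=3,interpolation=cv2.INTER_CUBIC))
"
```

```text
clock: 3.32
eef_pos: [599.7, 158.9, 81.9]
eef_rot: [-3.137, 1.185, 3.064]
wrist_force: [-0.4, -1.1, -0.0]
finger_gap: 63.5
1 turn [-0.0004 -0.0005  0.0004] shift [0.0168 0.0119 0.0007]
clock 3.325 tcp deck [65.78 34.43 27.03] F deck [-0.25 -1.16 -0.12] gap 63.5 joints [ 0.16  0.81  1.11  0.09  1.6  -1.34]
axes tool x,y in deck [[-0.0015, -0.0013, -1.0], [0.0011, 1.0, -0.0013]]
{'fov_y': 70.20333271377542, 'cx': 315.27667027165705, 'cy': 234.72969957508909, 'position': array([591.14078512, 159.09957658, 270.67493673]), 'attitude': array([-3.03336834e+00,  1.50575076e-03,  1.48837525e+00])}
```

View pics/wrist3c.png

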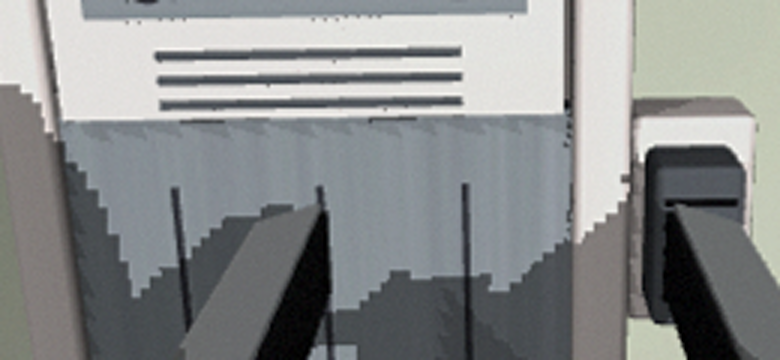

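View pics/side3c.png

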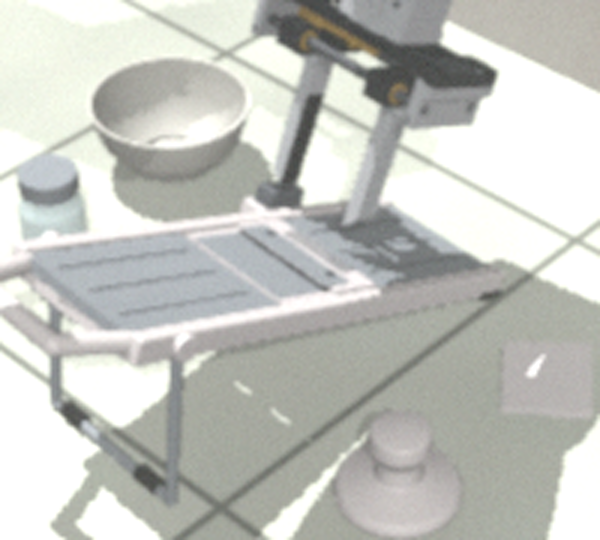

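```bash
python3 -m handwheel '[[0,0,0,0.01,0,0,0.675],[0,0,0,0.02,0,0,0.675],[0,0,0,0.027,0,0,0.675],[0,0,0,0.033,0,0,0.675],[0,0,0,0.033,0,0,0.675]]'; python3 -c "
from h import *
plan([526,130.3,81.5],-0.081,[66,34.4,13.2],1)
from cell import camera,calibration
import cv2
for n,(x,y) in (('wrist',(150,200)),('side',(220,130))):
  a=cv2.convertScaleAbs(camera(n)[:,:,::-1],alpha=1.4); cv2.imwrite('pics/%s4.png'%n,a)
  s=a[200:320,150:410] if n=='wrist' else a[180:250,270:380]
  cv2.imwrite('pics/%s4c.png'%n,cv2.resize(s,None,fx=3 if n=='wrist' else 6,fy=3 if n=='wrist' else 6,interpolation=cv2.INTER_CUBIC))
"
```

```text
clock: 4.05
eef_pos: [596.2, 159.2, 73.2]
eef_rot: [-3.138, 1.186, 3.063]
wrist_force: [0.4, -0.3, 4.5]
finger_gap: 63.5
1 turn [-0.0003 -0.0002  0.0003] shift [ 0.0147 -0.0002  0.0006]
clock 4.05 tcp deck [65.82 34.48 17.61] F deck [-1.29 -0.29  4.34] gap 63.52 joints [ 0.16  0.81  1.13  0.09  1.58 -1.34]
axes tool x,y in deck [[-0.0006, -0.001, -1.0], [0.0011, 1.0, -0.001]]
```

View pics/wrist4c.png

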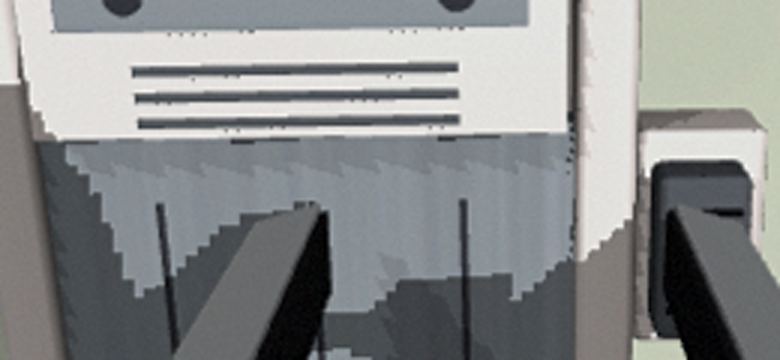

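View pics/side4c.png

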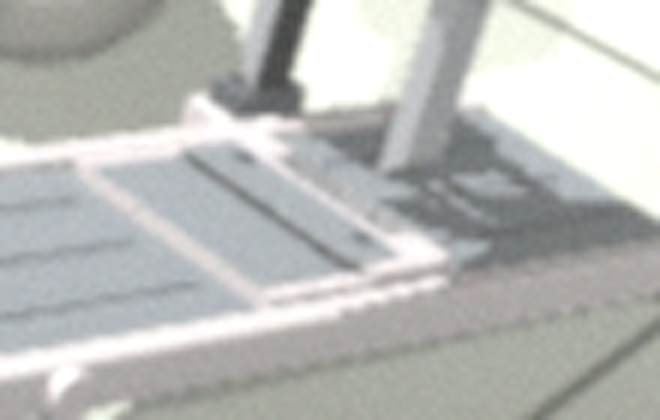

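```bash
python3 -m handwheel '[[0,0,0,0.005,0,0,0.675],[0,0,0,0.010,0,0,0.675],[0,0,0,0.015,0,0,0.675],[0,0,0,0.02,0,0,0.675],[0,0,0,0.02,0,0,0.675]]'; python3 -c "
from h import *
plan([526,130.3,81.5],-0.081,[66,34.4,13.2],1)
from cell import camera,calibration
import cv2
for n,(x,y) in (('wrist',(150,200)),('side',(220,130))):
  a=cv2.convertScaleAbs(camera(n)[:,:,::-1],alpha=1.4); cv2.imwrite('pics/%s5.png'%n,a)
  s=a[200:320,150:410] if n=='wrist' else a[180:250,270:380]
  cv2.imwrite('pics/%s5c.png'%n,cv2.resize(s,None,fx=3 if n=='wrist' else 6,fy=3 if n=='wrist' else 6,interpolation=cv2.INTER_CUBIC))
"
```

```text
clock: 4.78
eef_pos: [594.1, 159.4, 68.0]
eef_rot: [-3.138, 1.187, 3.063]
wrist_force: [1.5, -0.6, 7.3]
finger_gap: 63.7
1 turn [-0.0003 -0.      0.0003] shift [-0.0039 -0.0003  0.0005]
clock 4.775 tcp deck [65.84 34.5  12.02] F deck [-1.27 -0.47  7.31] gap 63.74 joints [ 0.16  0.81  1.14  0.09  1.57 -1.34]
axes tool x,y in deck [[-0.0001, -0.0009, -1.0], [0.001, 1.0, -0.0009]]
```

View pics/wrist5c.png

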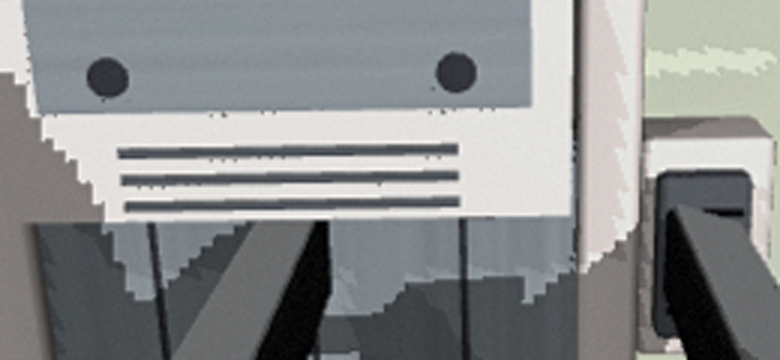

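View pics/side5c.png

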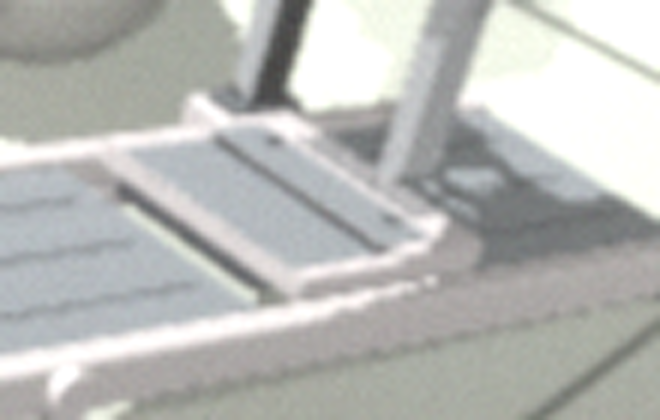

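```bash
python3 -m handwheel '[[0,0,0,0.002,0,0,0.675],[0,0,0,0.002,0,0,0.675],[0,0,0,0.002,0,0,0.675],[0,0,0,0.002,0,0,0.675],[0,0,0,0.002,0,0,0.675],[0,0,0,0.002,0,0,0.675]]'; python3 -c "
from h import *
plan([526,130.3,81.5],-0.081,[66,34.4,13.2],1)
from cell import camera,calibration
import cv2
for n in ('wrist','side'):
  a=cv2.convertScaleAbs(camera(n)[:,:,::-1],alpha=1.4); cv2.imwrite('pics/%s6.png'%n,a)
  s=a[240:310,220:350] if n=='wrist' else a[180:250,270:380]
  cv2.imwrite('pics/%s6c.png'%n,cv2.resize(s,None,fx=6,fy=6,interpolation=cv2.INTER_CUBIC))
d=cv2.absdiff(cv2.imread('pics/wrist5.png'),cv2.imread('pics/wrist6.png'));print(d[100:300,150:350].mean())
"
```

```text
clock: 5.62
eef_pos: [594.1, 159.4, 68.0]
eef_rot: [-3.139, 1.187, 3.062]
wrist_force: [1.3, -0.9, 7.0]
finger_gap: 63.4
1 turn [-0.0003  0.0002  0.0002] shift [-0.004  -0.0003  0.0005]
clock 5.625 tcp deck [65.86 34.47 12.01] F deck [-1.35 -0.77  6.96] gap 63.36 joints [ 0.16  0.81  1.14  0.09  1.57 -1.34]
axes tool x,y in deck [[0.0005, -0.0007, -1.0], [0.0009, 1.0, -0.0007]]
1.6774083333333334
```

View pics/wrist6c.png

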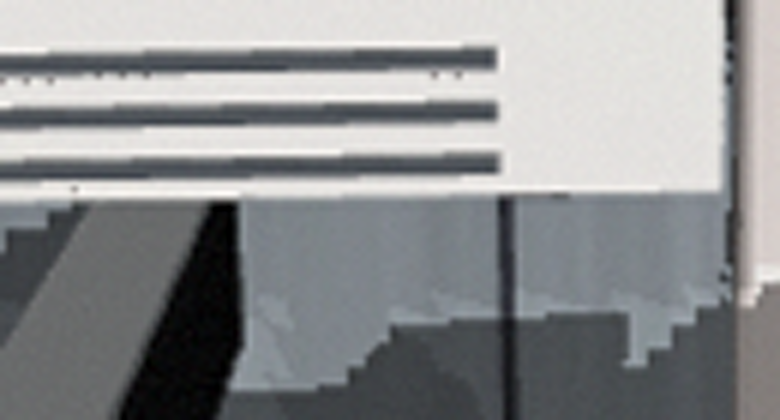

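View pics/side6c.png

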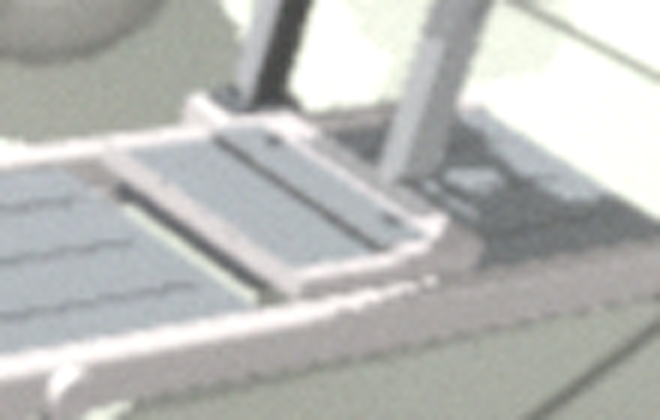

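```bash
python3 -c "
from cell import order;print(order.sign_off())"
```

```text
the job is handed in; nothing more can be done
None
```

The blade insert popped up and is resting against the second finger, with the button still held down. I handed the job in at about 5.7 s, and no verdict was reported.

**What I did:** The insert in the bay was the middle-sized of the three look-alikes, so that was the one I released. I set the gripper square to the slope with the fingers about 76 mm apart, one over the button and one over the middle of the lower runway. Then I pressed down in small steps until the insert came free.

**Last checks:**
- **Insert position:** the last two wrist and side pictures, about 0.85 s apart, show it raised out of its pocket. Its lower edge lies against the finger and it is not moving. From the finger's position I estimate it slid about 16 mm.
- **Button:** I couldn't read its travel directly. It was still held with about 7 N, and since the insert came free it should be down by 8 mm or more.
- **Contact force:** I did not measure the finger's force on the insert separately. The contact is judged from the pictures.
- **Bystanders:** my path stayed clear of the holder, jar and bowl, and I saw no contact. I did not measure their positions again at the end.

**Disagreements along the way:**
- The first position from the fixed cameras was about 3–4 mm off along the slope compared with the wrist camera.
- The two wrist views also differed by about 5 mm across the slope. I trusted the closer one, and the next close view showed the finger well placed on the button.
- The last extra push of 0.6 mm did not change the measured pose or force.

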